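# Start the backing pump with its key switch

## Task

Start the backing pump with the key in the lock of the grey starter box: turn the key clockwise from off, through run, all the way to start, hold it there for about a second, then let it go so that it springs back and stays at run. Leave the round flow knob on the twin box as it is set.

Things in the scene. Friction and masses are not known exactly. Their poses are not given: they have to be found in the camera images.
- key_head (a point): Centre of the black head of the only upright key, in the fixed starter box (100x100x53 mm, left or right of its twin). On the vertical turning axis, 95 mm above the bench. Head: upright plate 34 mm wide (x axis), 10 mm thick (y axis: grip across it), 26 mm tall (z up); axes turn with the key. Below it a 38 mm steel barrel, top at 66 mm. Ticks on the box: off, run, start, clockwise.
- lock (a joint): Angle of the lock in rad, clockwise seen from above: 0 = off, 0.785 = run, a hard stop; starts between 0 and 0.1. It stays where it is left (friction 0.06 N m); turning the key back anticlockwise turns it back towards off.
- key (a joint): Further clockwise angle of the key beyond the lock, rad: 0 = sprung back, 0.6 = start, a hard stop. A spring drives it back to 0 (0.09 N m at 0, 0.18 N m at 0.6), so a turned head takes the lock to run first, then this part moves. The head turns by lock + key in all: 1.385 rad from off to start.
- flow_mark (a point): Outer end of the white pointer on top of the round black flow knob (52 mm across its skirt, 28 mm tall, top 82 mm above the bench) in the middle of the twin box, which is as large as the starter box. The point lies 19 mm from the knob's vertical axis. Not to be turned.

How it is judged:
By the outcome, as a careful person would: the job done as asked, in the order asked, and still so for the second after the job is handed in, with the robot touching nothing.
It also fails if it takes over 35 s, if anything falls off the work surface, if the arm or the gripper's body presses on something with over 40 N, if the wrist force passes 120 N, or if a joint passes its speed limit or range.

## Robot

A 6-joint arm with a two-finger parallel gripper is mounted at the origin on the work surface. World frame = base frame: x ahead of the robot, y to its left, z up, the work surface at z = 0. Lengths are in m, angles in rad, forces in N, time in s.
With the tool pointing down it reaches from about 0.4 to 0.825 m from the base axis. Payload 7 kg.
Tool frame: the origin (TCP) lies between the finger pads; the fingertips stand 11 mm ahead of it and the grasp point (between the pads) lies 8 mm behind it (arm.tips_ahead is the distance from the TCP to the fingertips, in m); z points along the fingers, x is the direction in which the jaws open and shut, and the axes are right-handed (so a half turn about z gives the same grasp; the last joint's range is limited). The gripper opens to 88 mm and grips with 3 to 60 N. Pads are 19 mm wide; open, the fingers measure 130 mm over their backs; the gripper's body (78 mm by 193 mm) begins 47 mm behind the grasp point.
Start: joints at [-1.055, 0.359, 0.012, 0, -1.224, -0.288], TCP at [0.152, -0.658, 0.238] pointing down, gripper open.
Joint ranges: [-3.07, 3.07], [-1.43, 2.12], [-1.02, 1.25], [-3.03, 1.67], [-3.05, -0], [-3.03, 3.03]. Speed limits (rad/s): [2.39, 2.39, 3.01, 3.14, 3.14, 3.14].

## Interface

Orientations are given as [roll, pitch, yaw] about the fixed x, y, z axes, in that order (R = Rz(yaw) Ry(pitch) Rx(roll)).
In Python, from station import arm, optics, finder gives the robot as it stands. The module is installed in compiled form; this text tells all that it offers.
- The arm moves only by the tool apply_moves, never from a script. Its argument "increments" is one flat list of numbers, 6 for each row, row after row: the shift along the world's x, y, z in m, then the turn, a rotation vector about the world's x, y, z in rad. In form: [tx, ty, tz, rx, ry, rz, tx, ty, tz, rx, ry, rz, ...]. A call has 1 to 20 rows; each row shifts and turns the pose as measured when the row begins; what a row does not reach is not made up. A row lasts 1/12 s, in which the tool goes at most 41.7 mm and 7.16 degrees, less where a joint would pass 70% of its speed; a pose out of reach is approached as far as the arm can. A call with a gripper value outside its range is refused whole. "hand" is the closure, from 0 (fully open) to 1 (shut), set as the call begins (left out, the last holds). The fingers move at their own pace and stop on an object; "force" is the grip in N (left out, the last holds). Time passes only in rows, so rows that do not move let the fingers close. It gives the time, the measured TCP pose, the force and the opening at its end, in the units of the state.
- arm.get_state(): the state, without advancing time (a new reading comes with each control period).
- optics.grab_frame(name): name is "scene" or "side" or "wrist"; returns the picture (420x560x3 uint8, red, green, blue); there is no depth.
- optics.camera_model(name): a dict with "fx", "fy", "cx", "cy" (pixels), "world_to_cam" (4x4, takes a point from world to camera coordinates); the wrist camera has in their place "T_tool_cam" (4x4, takes a point from camera to tool coordinates, whose origin is the TCP and whose axes are the tool frame's). Camera axes: x right, y up, looking along -z (the intrinsics and any distortion apply to the point x, -y, -z); pixel columns grow to the right and rows downward; lengths in m; the calibration is good to about 2 mm. A picture is of the moment at which its call begins: read the wrist's pose just before it. camera_model takes no time and is no camera call.
- arm.job_done(): hands the job in, once; it reports no verdict.
Trained networks look in the newest picture that a camera, given by its name, has taken for a name from the list of things; names that differ only in an ending like _2 or _b are one class to them, and where a whole thing is asked for, a point or a joint stands for the part that bears it (a point fixed in the world has none). Each returns a list of dicts, best first, with "conf" (0 to 1); they miss things now and then, are a little off and sometimes report something else, mostly with a low value. They report only what shows in the picture. A call takes as long as a camera call.
- finder.find_in(camera, name): "box" ([left, top, right, bottom] in pixels, round what is visible of it).
- finder.landmark_of(camera, name): "point" ([column, row] in pixels: a listed point, or the origin of a listed thing).
The state is a dict: "t": time; "q": joint angles; "qd": joint speeds; "joint_efforts": joint torques, N m; "eef_pos": TCP position; "ee_rot": TCP orientation; "force": force on the tool from outside, world axes, zero at the start; "moment": the same for the moment, N m; "width": finger opening in m.
Only numpy, scipy, OpenCV 4.12 (cv2) and the standard library are available. Lean on these libraries where they do the work, as an engineer would, in place of code of your own. Each camera call takes 0.05 s, during which the arm holds its last target. There are 200 camera calls.

## Working session

There is one attempt and no reset: what is moved stays moved. The work goes in short steps, Python scripts to look and compute and a tool call to move; the robot and the scene stay as the last step left them, time stands still between calls to the robot, and variables do not carry over. Pictures are saved under pics/ and viewed, about 8 in all and at most 12, crops included, and the job is handed in when it is done.

Besides the shell and the picture viewer there is one more tool, called as name(argument=value, ...) on one line, values as JSON. apply_moves: Moves the arm, as the interface text tells. Its arguments: {"type":"object","properties":{"increments":{"type":"array"},"hand":{"type":"number"},"force":{"type":"number"}},"required":["increments"]}

```bash
mkdir -p pics; python3 - <<'E'
from station import arm, optics, finder
import cv2, numpy as np
s=arm.get_state(); print({k:np.round(v,3) for k,v in s.items()}, arm.tips_ahead)
ims=[]
for c in ["scene","side"]:
    im=optics.grab_frame(c); cv2.imwrite(f"pics/{c}1.png",im[:,:,::-1])
    m=optics.camera_model(c); print(c,{k:np.round(v,4).tolist() for k,v in m.items()})
    for n in ["key_head","flow_mark"]:
        print(n,finder.landmark_of(c,n)[:3],finder.find_in(c,n)[:2])
m=optics.camera_model("wrist");print({k:np.round(v,4).tolist() for k,v in m.items()})
E
```

```text
{'t': np.float64(0.0), 'q': array([-1.055,  0.359,  0.011, -0.   , -1.224, -0.288]), 'qd': array([ 0.   ,  0.001, -0.   ,  0.   , -0.001, -0.002]), 'joint_efforts': array([ 1.0000e-03, -5.8273e+01,  2.9305e+01,  6.9970e+00,  7.0000e-03,
       -0.0000e+00]), 'eef_pos': array([ 0.152, -0.657,  0.237]), 'ee_rot': array([-3.141e+00, -2.000e-03,  1.798e+00]), 'force': array([-0.476, -1.107, -0.096]), 'moment': array([ 0.024, -0.015, -0.013]), 'width': np.float64(0.088)} 0.011
scene {'fx': 411.0304, 'fy': 411.0304, 'cx': 275.9095, 'cy': 209.5637, 'world_to_cam': [[0.5063, 0.8623, -0.0084, -0.2856], [-0.5037, 0.3036, 0.8087, 0.1771], [0.7, -0.4052, 0.5881, -1.1193], [0.0, 0.0, 0.0, 1.0]]}
key_head [{'point': [305.2, 186.0], 'conf': 0.6}] [{'box': [296.4, 176.3, 312.2, 199.8], 'conf': 0.46}]
flow_mark [{'point': [157.4, 269.1], 'conf': 0.92}] [{'box': [155.1, 266.7, 187.3, 299.7], 'conf': 0.73}]
side {'fx': 497.5711, 'fy': 497.5711, 'cx': 279.4637, 'cy': 219.3388, 'world_to_cam': [[-0.8035, -0.5952, -0.0006, 0.4453], [0.4424, -0.5979, 0.6684, -0.3317], [-0.3982, 0.5368, 0.7438, -0.7975], [0.0, 0.0, 0.0, 1.0]]}
key_head [{'point': [276.2, 288.8], 'conf': 0.67}] [{'box': [269.8, 280.7, 283.0, 301.7], 'conf': 0.54}]
flow_mark [{'point': [333.2, 182.4], 'conf': 0.98}] [{'box': [314.3, 177.3, 337.9, 201.2], 'conf': 0.73}]
{'fx': 292.3001, 'fy': 292.3001, 'cx': 283.0867, 'cy': 208.1053, 'T_tool_cam': [[1.0, -0.001, 0.0008, 0.0013], [-0.0007, -0.9605, -0.2784, -0.0746], [0.001, 0.2784, -0.9605, -0.1471], [0.0, 0.0, 0.0, 1.0]]}
```

```bash
cat > h.py <<'E'
from station import arm, optics, finder
import cv2, numpy as np
from scipy.spatial.transform import Rotation as R
def cam(name):
    m=optics.camera_model(name)
    if name=="wrist":
        s=arm.get_state(); T=np.eye(4); T[:3,:3]=R.from_euler("xyz",s["ee_rot"]).as_matrix(); T[:3,3]=s["eef_pos"]
        C=T@m["T_tool_cam"]
    else: C=np.linalg.inv(m["world_to_cam"])
    return m,C
def at_z(mc,uv,z):
    m,C=mc
    d=C[:3,:3]@np.array([(uv[0]-m["cx"])/m["fx"],-(uv[1]-m["cy"])/m["fy"],-1])
    return C[:3,3]+d*(z-C[2,3])/d[2]
E
python3 - <<'E'
from h import *
for c,k,f in [("scene",[305.2,186],[157.4,269.1]),("side",[276.2,288.8],[333.2,182.4])]:
    mc=cam(c); print(c,at_z(mc,k,.095),at_z(mc,f,.082))
a=[cv2.imread(f"pics/{c}1.png") for c in("scene","side")]
cv2.imwrite("pics/a.png",np.hstack([cv2.resize(a[0][130:350,100:380],None,fx=1.4,fy=1.4),cv2.resize(a[1][130:350,150:430],None,fx=1.4,fy=1.4)]))
E
```

```text
scene [0.48379697 0.11177629 0.095     ] [ 0.54365269 -0.19201181  0.082     ]
side [0.48094225 0.10814936 0.095     ] [ 0.55053371 -0.18685962  0.082     ]
```

View pics/a.png

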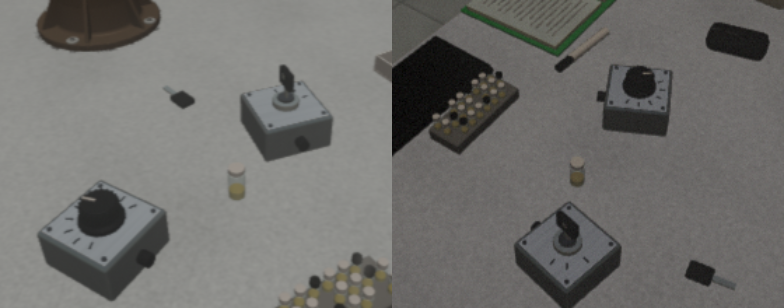

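The upright key sits at about (305,186) in scene and (276,289) in side, or (0.482, 0.110) in world. A loose spare key lies nearby, and the flow knob is on the other box. I'm moving above the upright key.

apply_moves(increments=[0.027,0.0275,0,0,0,0,0.027,0.0275,0,0,0,0,0.027,0.0275,0,0,0,0,0.027,0.0275,0,0,0,0,0.027,0.0275,0,0,0,0,0.027,0.0275,0,0,0,0,0.027,0.0275,0,0,0,0,0.027,0.0275,0,0,0,0,0.027,0.0275,0,0,0,0,0.027,0.0275,0,0,0,0,0.027,0.0275,0,0,0,0,0.027,0.0275,0,0,0,0,0.027,0.0275,0,0,0,0,0,0.041,0,0,0,0,0,0.041,0,0,0,0,0,0.041,0,0,0,0,0,0.041,0,0,0,0,0,0.041,0,0,0,0,0,0.041,0,0,0,0], hand=0)

```text
t: 2.08
eef_pos: [0.5142, -0.0366, 0.2377]
ee_rot: [3.138, 0.004, 1.787]
force: [1.5, 0.5, 0.6]
width: 0.0877
```

apply_moves(increments=[-0.008,0.037,0,0,0,0,-0.008,0.037,0,0,0,0,-0.008,0.037,0,0,0,0,-0.008,0.036,0,0,0,0,0,0,0,0,0,0,0,0,0,0,0,0])

```text
t: 2.58
eef_pos: [0.4795, 0.1252, 0.2396]
ee_rot: [3.133, 0.001, 1.796]
force: [-0.1, -0.0, -0.9]
width: 0.0879
```

```bash
python3 - <<'E'
from h import *
s=arm.get_state();print(s["eef_pos"],s["ee_rot"],s["q"])
mc=cam("wrist"); im=optics.grab_frame("wrist"); cv2.imwrite("pics/w1.png",im[:,:,::-1])
l=finder.landmark_of("wrist","key_head");print(l,[at_z(mc,a["point"],.095) for a in l[:2]],finder.find_in("wrist","key_head")[:2])
E
```

```text
[0.47954627 0.12516637 0.23962202] [3.13281692e+00 1.47287484e-03 1.79614771e+00] [ 0.65670411  0.05314628 -0.37828851  0.00553098 -1.13201127 -2.00447397]
[{'point': [271.1, 195.6], 'conf': 0.58}] [array([0.47997681, 0.11354254, 0.095     ])] [{'box': [259.6, 180.3, 279.5, 216.4], 'conf': 0.91}]
```

View pics/w1.png

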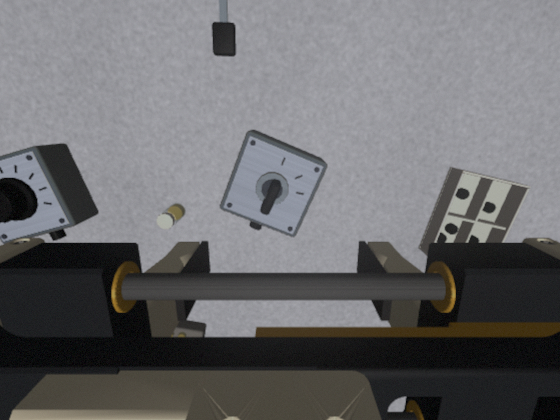

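The wrist view shows the key head at (271,195), with its blade line pointing at the first tick (283,160). The other two ticks lie clockwise. I'm rectifying the view to get the exact angle.

```bash
python3 - <<'E'
from h import *
mc=cam("wrist"); im=cv2.imread("pics/w1.png")
m,C=mc; W=np.linalg.inv(C)
def px(p):
    c=W[:3,:3]@p+W[:3,3]; return [m["cx"]+m["fx"]*c[0]/-c[2], m["cy"]-m["fy"]*c[1]/-c[2]]
out=[]
c0=np.array([.481,.111]);N=390;S=N/.11
for z in(.108,.053):
    w=np.array([[-.055,-.055],[.055,-.055],[.055,.055],[-.055,.055]])
    src=np.float32([px(np.r_[c0+a,z]) for a in w]); dst=np.float32([[(a[0]+.055)*S,(.055-a[1])*S] for a in w])
    o=cv2.warpPerspective(im,cv2.getPerspectiveTransform(src,dst),(N,N),flags=cv2.INTER_CUBIC)
    out.append(o)
cv2.imwrite("pics/w1r.png",np.hstack(out))
E
```

```text
(no output)
```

View pics/w1r.png

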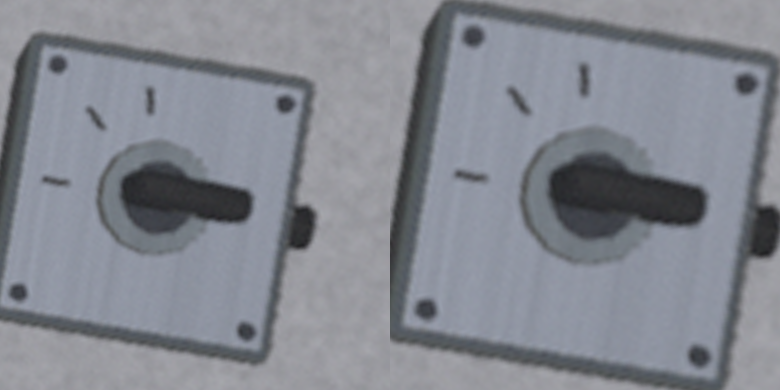

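Key blade is at yaw ≈ -0.16 rad, at off, with its axis near (0.4805, 0.111). For a 1.385 clockwise turn within q6's range I need grip yaw 1.41+π, so I'm turning the tool +2.75.

apply_moves(increments=[0.001,-0.007,0,0,0,0.124,0,-0.007,0,0,0,0.124,0,0,0,0,0,0.124,0,0,0,0,0,0.124,0,0,0,0,0,0.124,0,0,0,0,0,0.124,0,0,0,0,0,0.124,0,0,0,0,0,0.124,0,0,0,0,0,0.124,0,0,0,0,0,0.124,0,0,0,0,0,0.124,0,0,0,0,0,0.124,0,0,0,0,0,0.124,0,0,0,0,0,0.124,0,0,0,0,0,0.124,0,0,0,0,0,0.124,0,0,0,0,0,0.124,0,0,0,0,0,0.124,0,0,0,0,0,0.124,0,0,0,0,0,0.124])

```text
t: 4.4
eef_pos: [0.4856, 0.0769, 0.238]
ee_rot: [3.136, -0.001, -1.992]
force: [0.6, 0.5, 1.1]
width: 0.0877
```

apply_moves(increments=[-0.002,0.012,-0.02,0,0,0.1,-0.002,0.012,-0.02,0,0,0.1,-0.001,0.01,-0.02,0,0,0.06,0,0,-0.02,0,0,0,0,0,0,0,0,0,0,0,0,0,0,0])

```text
t: 4.9
eef_pos: [0.4831, 0.103, 0.1569]
ee_rot: [3.138, 0.001, -1.725]
force: [0.2, 0.1, 0.5]
width: 0.0876
```

```bash
cat > look.py <<'E'
from h import *
import sys
n=sys.argv[1]; zs=[float(a) for a in sys.argv[2:]]
s=arm.get_state();print(s["t"],s["eef_pos"],s["ee_rot"],s["q"],s["force"],s["moment"])
mc=cam("wrist"); im=optics.grab_frame("wrist")[:,:,::-1].copy()
l=finder.landmark_of("wrist","key_head");print(l[:1],[at_z(mc,a["point"],.095) for a in l[:1]])
m,C=mc; W=np.linalg.inv(C)
def px(p):
    c=W[:3,:3]@p+W[:3,3]; return [m["cx"]+m["fx"]*c[0]/-c[2], m["cy"]-m["fy"]*c[1]/-c[2]]
out=[]
c0=np.array([.481,.111]);N=390;h=.04;S=N/2/h
for z in zs:
    w=np.array([[-h,-h],[h,-h],[h,h],[-h,h]])
    src=np.float32([px(np.r_[c0+a,z]) for a in w]); dst=np.float32([[(a[0]+h)*S,(h-a[1])*S] for a in w])
    out.append(cv2.warpPerspective(im,cv2.getPerspectiveTransform(src,dst),(N,N),flags=cv2.INTER_CUBIC))
cv2.imwrite(f"pics/{n}.png",np.hstack(out)); cv2.imwrite(f"pics/{n}_full.png",im)
E
python3 look.py w2 .108 .066
```

```text
4.9 [0.4831367  0.10301868 0.1568897 ] [ 3.13833016e+00  5.75180934e-04 -1.72539458e+00] [ 0.60667462  0.13387064 -0.48933968 -0.00327983 -0.94955369  0.81143604] [0.15446521 0.14583708 0.46193572] [-0.0465574   0.08841944  0.00692501]
[{'point': [270.0, 232.1], 'conf': 0.91}] [array([0.48038779, 0.11480141, 0.095     ])]
```

View pics/w2.png

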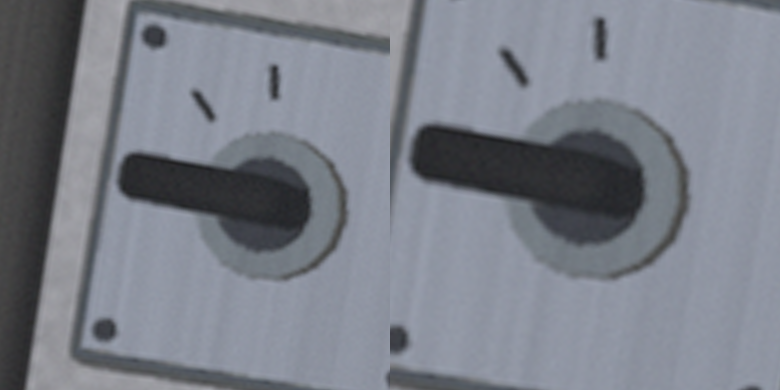

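The key is still at off, blade yaw ≈ -0.17. The ring centre (208,188) puts the axis at about (0.482, 0.1115). I'm lowering over the head and then gripping.

apply_moves(increments=[-0.001,0.0085,0,0,0,-0.016,0,0,0,0,0,0,0,0,-0.018,0,0,0,0,0,-0.018,0,0,0,0,0,-0.018,0,0,0,0,0,-0.015,0,0,0,0,0,0,0,0,0])

```text
t: 5.58
eef_pos: [0.4886, 0.1115, 0.0961]
ee_rot: [-3.13, 0.013, -1.744]
force: [0.3, 0.6, 0.0]
width: 0.0875
```

apply_moves(increments=[-0.0065,0,-0.009,0,0,0,0,0,0,0,0,0])

```text
t: 5.75
eef_pos: [0.4832, 0.1112, 0.0888]
ee_rot: [-3.129, 0.013, -1.744]
force: [-1.1, -0.8, -0.7]
width: 0.0877
```

apply_moves(increments=[-0.001,0,-0.0015,-0.011,0.015,0,0,0,0,0,0,0])

```text
t: 5.92
eef_pos: [0.4837, 0.1115, 0.09]
ee_rot: [-3.14, 0.0, -1.744]
force: [0.2, -0.1, 0.3]
width: 0.0874
```

apply_moves(increments=[0,0,0,0,0,0,0,0,0,0,0,0,0,0,0,0,0,0,0,0,0,0,0,0,0,0,0,0,0,0,0,0,0,0,0,0,0,0,0,0,0,0,0,0,0,0,0,0], hand=1, force=25)

```text
t: 6.58
eef_pos: [0.4863, 0.1127, 0.0933]
ee_rot: [-3.136, 0.004, -1.743]
force: [0.5, 0.1, 0.3]
width: 0.0398
```

apply_moves(increments=[-0.004,-0.001,-0.006,0,0,0,-0.0004,-0.0002,-0.0005,0,0,0,-0.0004,-0.0002,-0.0005,0,0,0])

```text
t: 6.83
eef_pos: [0.4811, 0.1111, 0.0856]
ee_rot: [-3.136, 0.004, -1.743]
force: [-0.2, 0.4, 0.3]
width: 0.0205
```

apply_moves(increments=[0.0005,0.0002,0.0005,0,0,0,0,0,0,0,0,0,0,0,0,0,0,0,0,0,0,0,0,0])

```text
t: 7.17
eef_pos: [0.4812, 0.1114, 0.0858]
ee_rot: [-3.137, 0.003, -1.743]
force: [-0.6, -0.4, -0.2]
width: 0.0098
```

```bash
python3 look.py w3 .108 .066
```

```text
7.1667 [0.48115626 0.11142574 0.08577257] [-3.1367603   0.00326482 -1.74282648] [ 0.62736149  0.21876681 -0.58407659  0.00172102 -0.76224418  0.7701554 ] [-0.59178585 -0.36721217 -0.16688785] [-0.14651147  0.15021361 -0.01699393]
[{'point': [283.2, 275.5], 'conf': 0.69}] [array([0.47980191, 0.1128809 , 0.095     ])]
```

View pics/w3_full.png

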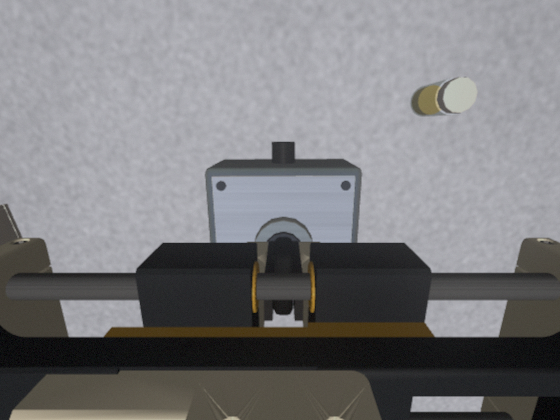

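The gripper holds the head at width 9.8 mm, key between the pads at (283,270), with almost no side force. I'm starting the clockwise turn with a firmer grip.

apply_moves(increments=[0,0,0,0,0,0,0,0,0,0,0,-0.08,0,0,0,0,0,-0.08,0,0,0,0,0,-0.08,0,0,0,0,0,-0.08], force=45)

```text
t: 7.68
eef_pos: [0.4811, 0.1112, 0.0858]
ee_rot: [-3.137, 0.003, -2.073]
force: [-0.4, -0.7, -0.4]
width: 0.01
```

apply_moves(increments=[0,0,0,0,0,-0.08,0,0,0,0,0,-0.08,0,0,0,0,0,-0.08,0,0,0,0,0,-0.08,0,0,0,0,0,-0.08,0,0,0,0,0,-0.08,0,0,0,0,0,-0.08])

```text
t: 8.27
eef_pos: [0.4808, 0.111, 0.0858]
ee_rot: [-3.137, 0.002, -2.661]
force: [-0.7, -0.1, -0.0]
width: 0.0098
```

```bash
python3 -c "
from station import arm
s=arm.get_state();print(s['ee_rot'],s['moment'],s['force'],s['q'])"
```

```text
[-3.13693537e+00  2.24353388e-03 -2.66115635e+00] [0.17058505 0.40444702 0.1339653 ] [-0.69075936 -0.13271121 -0.02048692] [ 0.63012115  0.21939066 -0.58537437  0.00713647 -0.7645201  -0.15483685]
```

apply_moves(increments=[0,0,0,0,0,-0.08,0,0,0,0,0,-0.08,0,0,0,0,0,-0.08,0,0,0,0,0,-0.08,0,0,0,0,0,-0.05])

```text
t: 8.68
eef_pos: [0.4806, 0.111, 0.0858]
ee_rot: [-3.137, 0.002, -3.051]
force: [-0.3, 0.4, 0.0]
width: 0.0096
```

```bash
python3 -c "
from station import arm
s=arm.get_state();print(s['ee_rot'],s['moment'],s['force'],s['q'])"
```

```text
[-3.13675615e+00  1.81591887e-03 -3.05100962e+00] [0.22858489 0.33474064 0.20922324] [-0.28363072  0.37234797  0.00793324] [ 0.63044813  0.22022941 -0.58421175  0.00732086 -0.76729698 -0.54514137]
```

apply_moves(increments=[0,0,0,0,0,-0.04,0,0,0,0,0,-0.04,0,0,0,0,0,-0.03])

```text
t: 8.93
eef_pos: [0.4805, 0.111, 0.0858]
ee_rot: [-3.136, 0.002, 3.116]
force: [-0.8, 0.5, -0.5]
width: 0.01
```

```bash
python3 look.py w4 .108 .066; python3 -c "
from station import arm
s=arm.get_state();print(s['ee_rot'],s['moment'],s['q'])"
```

```text
8.9333 [0.480487   0.11098151 0.08577839] [-3.13646435e+00  1.65440602e-03  3.11637858e+00] [ 0.63056601  0.22060937 -0.583768    0.00730113 -0.76824818 -0.66103944] [-0.82604527  0.51123325 -0.49137396] [0.2166395  0.4015876  0.76401943]
[{'point': [282.1, 275.2], 'conf': 0.64}] [array([0.48132067, 0.11374533, 0.095     ])]
[-3.13632835e+00  1.63141286e-03  3.11834810e+00] [0.2286569  0.3715931  0.78038363] [ 0.63061271  0.22062757 -0.58380001  0.00744105 -0.76828971 -0.65921739]
```

Moment about z rose to 0.76 N m at 1.42 rad of tool turn, so the key is at the start stop. I'll hold it there for about a second, then open at once.

apply_moves(increments=[0,0,0,0,0,-0.005,0,0,0,0,0,-0.005,0,0,0,0,0,-0.005,0,0,0,0,0,-0.005,0,0,0,0,0,-0.005,0,0,0,0,0,-0.005,0,0,0,0,0,-0.005,0,0,0,0,0,-0.005,0,0,0,0,0,-0.005,0,0,0,0,0,-0.005])

```text
t: 9.87
eef_pos: [0.4805, 0.1109, 0.0858]
ee_rot: [-3.135, 0.002, 3.072]
force: [-0.3, 0.2, -0.0]
width: 0.0098
```

```bash
python3 -c "
from station import arm
s=arm.get_state();print(s['t'],s['ee_rot'],s['moment'],s['eef_pos'])"
```

```text
9.8667 [-3.13512111e+00  1.68054367e-03  3.07218009e+00] [-0.1804321   0.09168032  0.99541574] [0.48049159 0.11089479 0.08580682]
```

apply_moves(increments=[0,0,0,0,0,0,0,0,0,0,0,0,0,0,0,0,0,0,0,0,0,0,0,0,0,0,0,0,0,0,0,0,0,0,0,0,0,0,0,0,0,0,0,0,0,0,0,0,0,0,0,0,0,0,0,0,0,0,0,0], hand=0)

```text
t: 10.7
eef_pos: [0.4807, 0.1108, 0.0859]
ee_rot: [-3.137, 0.002, 3.065]
force: [0.5, 0.3, 0.9]
width: 0.0712
```

```bash
python3 look.py w5 .108 .066
```

```text
10.7 [0.48069464 0.11075409 0.08589494] [-3.13681435e+00  1.90205035e-03  3.06483399e+00] [ 0.62972704  0.2206324  -0.58325074  0.00700511 -0.76858059 -0.71153028] [0.5409902  0.32819834 0.87923785] [0.07507819 0.1294734  0.0063559 ]
[{'point': [283.3, 274.5], 'conf': 0.88}] [array([0.48094462, 0.1131902 , 0.095     ])]
```

View pics/w5_full.png

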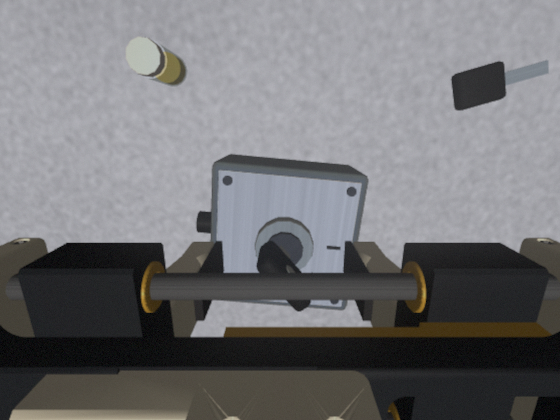

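The key sprang back to a diagonal, seen at (285,275), with the fingers clear on both sides. I'll lift off and check it's at run.

apply_moves(increments=[0,0,0.015,0,0,0,0,0,0.02,0,0,0,0,0,0.03,0,0,0,0,0,0.03,0,0,0,0,0,0.03,0,0,0,0,0,0,0,0,0,0,0,0,0,0,0])

```text
t: 11.38
eef_pos: [0.4784, 0.1092, 0.2152]
ee_rot: [-3.134, -0.002, 3.064]
force: [-0.8, -0.2, 0.2]
width: 0.0876
```

```bash
python3 look.py w6 .108 .066; python3 - <<'E'
from h import *
for c in("scene","side"):
    im=optics.grab_frame(c); print(c,finder.landmark_of(c,"flow_mark")[:1])
E
```

```text
11.3833 [0.47844629 0.10922478 0.21523826] [-3.13366897e+00 -1.80153812e-03  3.06442958e+00] [ 0.62991386  0.07227826 -0.41603008  0.00547727 -1.08901115 -0.70962359] [-0.78797228 -0.23402011  0.15201971] [0.05102302 0.18743342 0.03463288]
[{'point': [279.2, 209.6], 'conf': 0.63}] [array([0.48236967, 0.11292881, 0.095     ])]
scene [{'point': [157.9, 272.2], 'conf': 0.79}]
side []
```

View pics/w6.png

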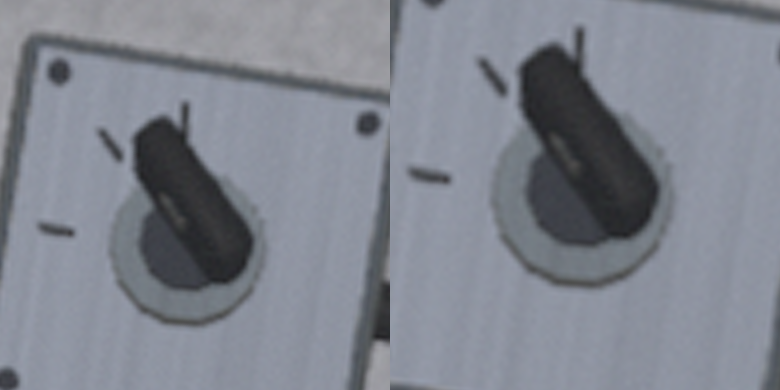

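The key points along the run tick, about 45–50° clockwise of off, where start would be about 79°. The tool is well clear, so I'm handing in.

```bash
python3 -c "
from station import arm
print(arm.job_done())"
```

```text
the job is handed in; nothing more can be done
None
```

I turned the key clockwise from off, through run, to the start stop and held it there for about a second. I then opened the gripper so it could spring back. The job was handed in at about 11.5 s of the 35 s allowed.

**Start:** The moment about the key's axis rose from about 0.2 to 0.76–1.0 N m after about 1.4 rad of turn. That put the key on the hard stop, where it stayed from about t = 8.9 to 9.9 s.

**Back at run:** After I lifted off, the wrist picture showed the key along the run tick. I measured 45–50° clockwise from off, where run is 45° and start would be about 79°. The few degrees over are probably perspective error. The tool was clear of the key, with no real contact force.

**Flow knob:** The arm never went near it. In the scene camera its mark was detected about 3 px lower than at the start, which I take to be detector noise. The side camera missed the mark in the last check, so there was no second view to confirm it.

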